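# Release a gearbox brake with a spline key

### The job

Lift the red-headed spline key out of the wooden rack, turn it until its four splines mesh with the cross-shaped slots in the hub on top of the blue gearbox, and slide it fully home, upright and with its flange flush on the hub, against the spring that releases the brake. The program finishes while still gripping the key by its red head and pressing it home, because the spring pushes it back up when let go. Leave the blue key, the drill, the oil bottle, the mug, the wrench and the screwdriver where they are.

Things in the scene. Friction and masses are not known exactly. Their poses are not given: they have to be found in the camera images.
- key: Loose steel spline key with a red head, 106 mm tall, 0.28 kg, standing upright in either of the two rack holes. Origin: centre of its foot tip; z up. Splined foot z 0 to 30 mm: a plus of two bars, each 40 long and 10 wide, along its x and y (lowest 4 mm tapered to 34 by 6); flange 54 across, z 30 to 36; shank 22 across to z 66; head above. A quarter turn fits the same.
- key_flange (a point): Centre of the underside of the key's flange, 30 mm above the key's origin, same axes. It rests on the rack's top (the key lifts and turns freely there) and on the hub's face when the key is home.
- key_head (a point): Centre of the key's square red head, 30 by 30 mm, 40 tall, 86 mm above the key's origin, same axes; its flats are square to the key's x and y, so they show how the hidden splines lie. Grip it here from above, fingers flat on two facing sides.
- hub_mouth (a point): Centre of the flat top face of the aluminium hub on the gearbox, 112 mm above the table, 80 across; z up, x and y along the two arms of the dark plus-shaped slot (13 mm wide, 46 end to end, 40 deep). Four black dots (7 mm) on the face lie in line with the slot ends. A quarter turn fits the same. The hub turns about z only against 0.25 N m of friction, else stays put.
- brake_pin: Brass spring pin, 12 mm across, on the hub's axis inside the slots. Origin: centre of its top, z up; at rest 18 mm below the hub's face. The key's foot meets it after 18 mm and must push it 12 mm down to get home; the spring resists with about 5 N at first and about 12 N at home, more than the key's weight.
- gearbox: Gear reducer fixed to the table, blue housing 130 by 110 mm on a grey foot 150 by 130 mm, 72 mm tall, hub on top. Origin: centre of its underside. Its motor (72 mm across, with a black box on top reaching 94 mm) sticks out along its +x to 193 mm.
- rack: Wooden block fixed to the table, 75 mm (x) by 200 mm (y) by 50 mm tall, with two round holes 44 mm across and 40 mm deep at y = -55 and +55 mm. Origin: centre of its underside.
- blue_key: Loose key with a round blue head (32 mm across) and a plain round foot that does not fit the slots; stands in the other rack hole, 106 mm tall, origin at its foot tip. Not to be used.
- drill: Loose blue and black cordless drill standing on its battery, 200 mm tall; origin at the centre of its underside. Leave alone.
- oil: Loose grey bottle with yellow label and red cap, 56 mm across, 160 mm tall; origin at the centre of its underside. Leave alone.
- mug: Loose white mug, 80 mm across, 90 mm tall; origin at the centre of its underside. Leave alone.
- wrench: Loose steel wrench lying on the table; origin under its middle, x along it. Leave alone.
- screwdriver: Loose screwdriver with red handle lying on the table; origin under its middle, x along it. Leave alone.
Mind the look-alikes: they are no part of the job. Leave any purple look-alike of the key alone.

How it is judged:
On the way, in this order (a step that is already met when the one before it is completed fails the run):
1. the red key is lifted out of the rack (height (world z) of key_flange above 0.1 m and contact force between key and rack below 0.05 N), for 0.1 s.
2. its splines have meshed: the foot is at least 8 mm into the hub's slots (z of key_flange in the frame of hub_mouth below 0.022 m and horizontal distance between key_flange and hub_mouth below 0.005 m and angle between the z axis of key and the z axis of hub_mouth, either way round below 0.12 rad), for 0.1 s.
At the end, for the whole second after the job is handed in: The red key is held home: flange within 3 mm of the hub face and 4 mm of its axis, tilt under 0.06 rad, at rest, over 6 N on the brake pin, fingers still on it (over 2 N, TCP within 35 mm of the head centre); the six other loose things within 30 mm of their starts (z of key_flange in the frame of hub_mouth below 0.003 m and horizontal distance between key_flange and hub_mouth below 0.004 m and angle between key's own z axis and vertical below 0.06 rad and contact force between key and brake_pin above 6 N and contact force between the fingers and key above 2 N and distance between the grasp point and key_head below 0.035 m and linear speed of key below 0.02 m/s and distance of each of drill, oil, mug, wrench, screwdriver, blue_key from where it was at the start of the episode below 0.03 m); the arm keeps its last pose, push and grip.
It fails at once if the blue key is moved by more than 30 mm (distance of blue_key from where it was at the start of the episode above 0.03 m).
It fails at once if the drill, oil bottle, mug, wrench or screwdriver is moved by more than 30 mm (distance of any of drill, oil, mug, wrench, screwdriver from where it was at the start of the episode above 0.03 m).
It also fails if it takes over 35 s, if anything falls off the work surface, if the arm or the gripper's body presses on something with over 40 N, if the wrist force passes 120 N, or if a joint passes its speed limit or range.

### The arm

A 6-joint arm with a two-finger parallel gripper is mounted at the origin on the work surface. World frame = base frame: x ahead of the robot, y to its left, z up, the work surface at z = 0. Lengths are in m, angles in rad, forces in N, time in s.
With the tool pointing down it reaches from about 0.275 to 0.85 m from the base axis. Payload 19 kg.
Tool frame: the origin (TCP) lies between the finger pads, 19 mm behind the fingertips; this is the grasp point; z points along the fingers, y is the line along which they close (so a half turn about z gives the same grasp; the last joint's range is limited). The gripper opens to 85 mm and grips with 20 to 120 N. Pads are 22 mm wide; open, the fingers measure 114 mm over their backs; the gripper's body (76 mm by 85 mm) begins 54 mm behind the grasp point. The pads swing forward as they close: fully open they stand 13 mm farther back than shut.
Start: joints at [-1.363, 0.15, 1.437, -0, 1.554, -0.134], TCP at [0.193, -0.542, 0.25] pointing down, gripper open.
Joint ranges: [-2.8, 2.8], [-0.68, 2.1], [0.12, 2.68], [-1.39, 4.53], [0.16, 2.79], [-2.81, 2.81]. Speed limits (rad/s): [1.89, 1.89, 2.22, 3.01, 3.01, 3.01].

### API

Orientations are given as [roll, pitch, yaw] about the fixed x, y, z axes, in that order (R = Rz(yaw) Ry(pitch) Rx(roll)).
In Python, from plant import readout, imaging, arm gives the robot as it stands. The module is installed in compiled form; this text tells all that it offers.
- The arm moves only by the tool send_rows, never from a script. Its argument "moves" is a list of rows, each a list of 7 numbers: the shift along the tool's x, y, z normalised to -1 to 1, where 1 is 30 cm, then the turn, a rotation vector about the tool's x, y, z normalised to -1 to 1, where 1 is pi rad, then the finger opening in mm, from 0 to 85.4. A call has 1 to 8 rows; each row is the pose to reach, as a shift and turn from the pose commanded when the call began, along the tool's axes at that moment, turning the shorter way round; what a row does not reach only later rows make up. A row lasts 1/12 s, in which the tool goes at most 41.7 mm and 7.16 degrees, less where a joint would pass 70% of its speed; a pose out of reach is approached as far as the arm can. A call with a number of a shift or a turn outside -1 to 1 is refused whole. A call with a gripper value outside its range is refused whole. The fingers move at their own pace and stop on an object; "force" is the grip in N (left out, the last holds). Time passes only in rows, so rows that repeat a pose let the fingers close. It gives the time, the measured TCP pose, the force, the opening and the grip force at its end, in the units of the state.
- readout.sense(): the state, without advancing time (a new reading comes with each control period).
- imaging.grab_frame(name): name is "scene" or "top" or "wrist"; returns a dict with "frame" (420x560x3 uint8, blue, green, red), "intrinsics" (3x3 intrinsics, pixels), "distortion" ([k1, k2, p1, p2, k3] as OpenCV has them; the pictures are not rectified), "cam_to_world" (4x4, takes a point from camera to world coordinates). Camera axes: x right, y down, z forward; pixel columns grow to the right and rows downward; lengths in m; the calibration is good to about 2 mm. A picture is of the moment at which its call begins. There is no depth.
- arm.close_job(): hands the job in; it is judged then, once.
The state is a dict: "t": time; "joints": joint angles; "dq": joint speeds; "effort": joint torques, N m; "ee_pos": TCP position; "tcp_rot": TCP orientation; "force": force on the tool from outside, world axes, zero at the start; "torque": the same for the moment, N m; "opening": finger opening in m; "gripper_force": force on a finger pad.
Only numpy, scipy, OpenCV 4.12 (cv2) and the standard library are available. Lean on these libraries where they do the work, as an engineer would, in place of code of your own. Each camera call takes 0.05 s, during which the arm holds its last target. There are 200 camera calls.

## Working session

There is one attempt and no reset: what is moved stays moved. The work goes in short steps, Python scripts to look and compute and a tool call to move; the robot and the scene stay as the last step left them, time stands still between calls to the robot, and variables do not carry over. Pictures are saved under pics/ and viewed, at most 10 in all, crops included, and the job is handed in when it is done.

Besides the shell and the picture viewer there is one more tool, called as name(argument=value, ...) on one line, values as JSON. send_rows: Moves the arm, as the interface text tells. Scaled input: -1 to 1 covers 30 cm each way for a shift and pi rad each way for a turn. Its arguments: {"type":"object","properties":{"moves":{"type":"array","items":{"type":"array","items":{"type":"number"}}},"force":{"type":"number"}},"required":["moves"]}

```bash
mkdir -p pics
cat > h.py <<'E'
import numpy as np, cv2
from plant import readout, imaging, arm
def grab(n, save=None):
    d=imaging.grab_frame(n)
    if save: cv2.imwrite(save,d["frame"])
    np.savez(f'{n}.npz',**{k:np.array(v) for k,v in d.items()})
    return d
def load(n): return dict(np.load(f'{n}.npz'))
def at_z(d,uv,z):
    p=cv2.undistortPoints(np.array(uv,float).reshape(-1,1,2),np.array(d["intrinsics"]),np.array(d["distortion"])).reshape(-1,2)
    T=np.array(d["cam_to_world"]); r=np.c_[p,np.ones(len(p))]@T[:3,:3].T; o=T[:3,3]
    return o+r*((z-o[2])/r[:,2])[:,None]
def proj(d,P):
    T=np.linalg.inv(np.array(d["cam_to_world"])); Q=np.array(P,float).reshape(-1,3)@T[:3,:3].T+T[:3,3]
    return cv2.projectPoints(Q,np.zeros(3),np.zeros(3),np.array(d["intrinsics"]),np.array(d["distortion"]))[0].reshape(-1,2)
E
python3 - <<'E'
from h import *
a=grab("top","pics/top0.png");b=grab("scene","pics/scene0.png")
print(a["cam_to_world"],b["cam_to_world"]);print(readout.sense())
E
```

```text
[[-0.02735368 -0.99673571  0.07595858  0.46494001]
 [-0.99958118  0.02655529 -0.01150119 -0.0051929 ]
 [ 0.00944654 -0.07624136 -0.99704464  1.7077901 ]
 [ 0.          0.          0.          1.        ]] [[ 0.73095212  0.51955126 -0.44246524  1.17964722]
 [ 0.68231079 -0.56845177  0.45968964 -0.61824572]
 [-0.01268781 -0.63790992 -0.77000646  1.11954368]
 [ 0.          0.          0.          1.        ]]
{'t': 0.1, 'joints': array([-1.36299397e+00,  1.50964930e-01,  1.43792026e+00,  7.79391051e-06,
        1.55381350e+00, -1.34037795e-01]), 'dq': array([-7.31719142e-04, -1.24805326e-03, -1.89366326e-03,  6.01575083e-04,
        6.64261607e-05, -1.52123024e-03]), 'effort': array([ 2.30450300e-03, -7.14381552e+01, -5.71794105e+01, -3.47538671e-04,
        7.01391895e-03,  2.68965914e-05]), 'ee_pos': array([ 0.19267609, -0.54155689,  0.24944259]), 'tcp_rot': array([-3.14049758e+00, -1.55530287e-04,  3.41839933e-01]), 'force': array([ 0.07827799, -0.18019051,  0.06690338]), 'torque': array([ 0.00724633, -0.05316857, -0.01564979]), 'gripper_force': 0.0, 'opening': 0.08596662069218136}
```

View pics/top0.png

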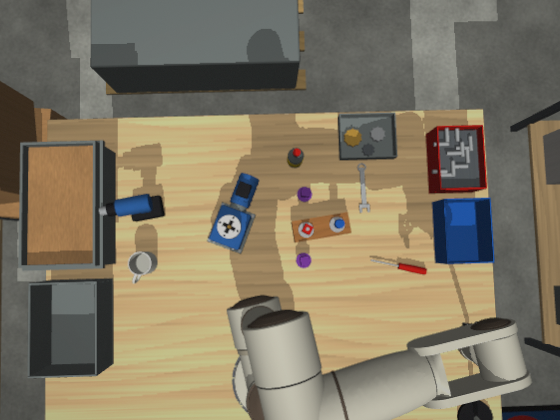

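View pics/scene0.png

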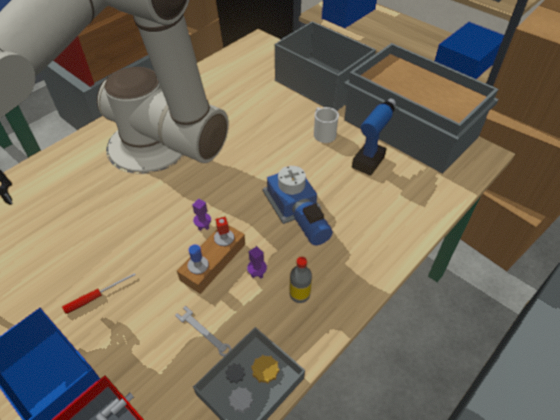

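The top view shows three candidates. The red square head in the rack is at (306,229), with purple look-alikes at (304,194) and (304,260). The red cap at (296,153) is the oil bottle, and the blue key is at (338,224). The red one standing in the rack fits the description. The hub is at (229,226). I'll confirm the key and hub in one enlarged crop.

Run:
```python
from h import *
a=load("top");b=load("scene")
f=a["frame"]
c1=cv2.resize(f[205:250,285:345],(480,360),interpolation=cv2.INTER_CUBIC)[:, :400]
c2=cv2.resize(f[203:248,205:255],(400,360),interpolation=cv2.INTER_CUBIC)
cv2.imwrite("pics/crop1.png",np.hstack([c1,c2]))
for n,p,z in [("head",(306.5,229),.12),("blue",(338,224),.12),("hub",(229,226.5),.112),("p1",(304,194),.1),("p2",(304,260),.1)]:
    print(n,at_z(a,p,z)[0].round(4))
print(proj(b,at_z(a,(306.5,229),.126)),proj(b,at_z(a,(229,226.5),.112)))
```

```text
head [ 0.5198 -0.1234  0.12  ]
blue [ 0.5336 -0.2293  0.12  ]
hub [0.5354 0.1356 0.112 ]
p1 [ 0.6396 -0.1202  0.1   ]
p2 [ 0.4164 -0.1131  0.1   ]
[[222.30736415 219.4197252 ]] [[291.36401843 174.47328499]]
```

View pics/crop1.png

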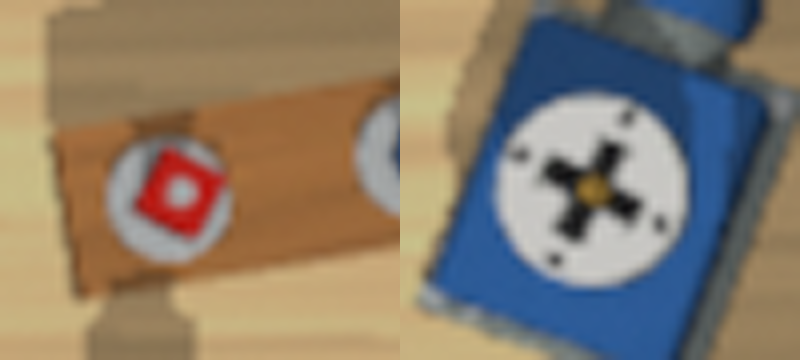

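The crop confirms the key: a square red head at top-view (307.5,229), standing in the rack's left hole with its flats about 23° off. The hub's plus slot is at (229,226.6) with its dots about 26° off. Next I'll move to above the key for a close wrist view.

send_rows(moves=[[0.75, -0.475, -0.1, 0, 0, -0.26, 85], [0.75, -0.475, -0.1, 0, 0, -0.26, 85], [0.75, -0.475, -0.1, 0, 0, -0.26, 85], [0.75, -0.475, -0.1, 0, 0, -0.26, 85], [0.75, -0.475, -0.1, 0, 0, -0.26, 85], [0.75, -0.475, -0.1, 0, 0, -0.26, 85], [0.75, -0.475, -0.1, 0, 0, -0.26, 85], [0.75, -0.475, -0.1, 0, 0, -0.26, 85]])

```text
t: 0.77
ee_pos: [0.3589, -0.3292, 0.2806]
tcp_rot: [3.141, -0.0, 1.167]
force: [-0.2, -0.2, 0.0]
opening: 0.0849
gripper_force: 0.0
```

```bash
cat >> h.py <<'E'
from scipy.spatial.transform import Rotation as Ro
def go(p,yaw):
    s=readout.sense(); R=Ro.from_euler('xyz',s["tcp_rot"]); G=Ro.from_euler('xyz',[np.pi,0,yaw])
    print("t",round(s["t"],2),"pos",s["ee_pos"].round(4),"rot",s["tcp_rot"].round(4),"F",np.round(s["force"],1),"open",round(s["opening"],4),"gf",s["gripper_force"])
    print("row",(R.inv().apply(np.array(p)-s["ee_pos"])/.3).round(4),((R.inv()*G).as_rotvec()/np.pi).round(4))
E
python3 -c "
from h import *
go([.5,-.123,.28],1.16)"
```

```text
t 0.77 pos [ 0.3589 -0.3292  0.2806] rot [ 3.1405e+00 -4.0000e-04  1.1672e+00] F [-0.2 -0.2  0. ] open 0.0849 gf 0.0
row [0.8169 0.1626 0.0027] [ 0.0003 -0.0001  0.0023]
```

send_rows(moves=[[0.8, 0.16, 0, 0, 0, 0, 85], [0.8, 0.16, 0, 0, 0, 0, 85], [0.8, 0.16, 0, 0, 0, 0, 85], [0.8, 0.16, 0, 0, 0, 0, 85], [0.8, 0.16, 0, 0, 0, 0, 85], [0.8, 0.16, 0, 0, 0, 0, 85], [0.8, 0.16, 0, 0, 0, 0, 85], [0.8, 0.16, 0, 0, 0, 0, 85]])

```text
t: 1.43
ee_pos: [0.4976, -0.1303, 0.2794]
tcp_rot: [-3.14, 0.0, 1.161]
force: [-0.4, -0.7, -0.4]
opening: 0.0849
gripper_force: 0.0
```

```bash
python3 -c "
from h import *
w=grab('wrist','pics/w1.png')
print(np.array(w['cam_to_world']).round(3)); go([.52,-.1234,.28],1.16)
print(proj(w,[[.52,-.1234,.126],[.5336,-.2293,.126],[.5354,.1356,.112]]))"
```

```text
[[ 0.918 -0.381 -0.114  0.526]
 [-0.398 -0.88  -0.26  -0.064]
 [-0.001  0.284 -0.959  0.404]
 [ 0.     0.     0.     1.   ]]
t 1.48 pos [ 0.4971 -0.1313  0.2795] rot [-3.1406e+00  2.0000e-04  1.1593e+00] F [-0.1 -1.   0. ] open 0.085 gf 0.0
row [ 0.0548  0.0595 -0.0017] [-0.0003  0.0001 -0.0002]
[[ 295.57049447  185.01469203]
 [ 346.56589984  271.92320785]
 [ 182.25494795 -138.87496792]]
```

View pics/w1.png

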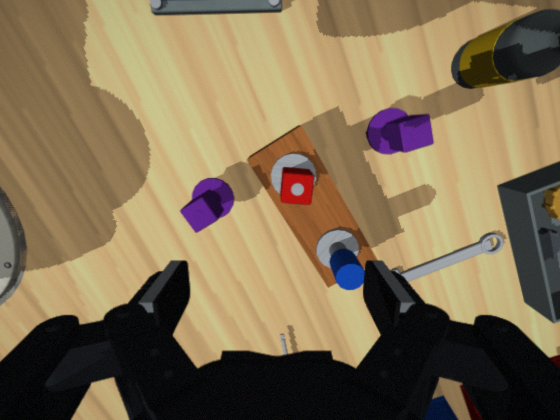

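The wrist view shows the red head at (297,188), nearly square to the tool, and the blue key at (347,270). I'll fit the head box silhouette to get its position and yaw.

```bash
cat >> h.py <<'E'
from scipy.optimize import minimize
def redmask(d,roi):
    h=cv2.cvtColor(d["frame"],cv2.COLOR_BGR2HSV); m=((h[...,0]<8)|(h[...,0]>172))&(h[...,1]>150)&(h[...,2]>50)
    k=np.zeros(m.shape,np.uint8); x0,x1,y0,y1=roi; k[y0:y1,x0:x1]=m[y0:y1,x0:x1]
    n,l,st,_=cv2.connectedComponentsWithStats(k); i=1+np.argmax(st[1:,4])
    c=cv2.findContours((l==i).astype(np.uint8),cv2.RETR_EXTERNAL,cv2.CHAIN_APPROX_NONE)[0][0]
    return cv2.drawContours(np.zeros(m.shape,np.uint8),[c],-1,1,-1)
def box(x,y,yaw,z0,z1,a=.015):
    c,s=np.cos(yaw),np.sin(yaw)
    return [[x+c*i-s*j,y+s*i+c*j,z] for i in(-a,a) for j in(-a,a) for z in(z0,z1)]
def fit(d,roi,x0,z0,z1):
    m=redmask(d,roi)
    def cost(v):
        hull=cv2.convexHull(proj(d,box(*v,z0,z1)).astype(np.float32))
        q=np.zeros(m.shape,np.uint8); cv2.fillConvexPoly(q,np.round((hull)*256).astype(np.int32),255,cv2.LINE_AA,8)
        return np.abs(q/255.-m).sum()/m.sum()
    best=min((minimize(cost,[x0[0],x0[1],x0[2]+dy],method="Nelder-Mead",options=dict(initial_simplex=np.array([x0[0],x0[1],x0[2]+dy])+np.array([[0,0,0],[.006,0,0],[0,.006,0],[0,0,.1]]),xatol=1e-5,fatol=1e-6)) for dy in(-.2,-.08,0,.08,.2)),key=lambda r:r.fun)
    return best.x,best.fun
E
python3 -c "
from h import *
w=load('wrist'); print(fit(w,(270,330,155,215),[.52,-.1234,1.16],.086,.126))
a=load('top'); print(fit(a,(295,320,215,240),[.52,-.1234,1.16],.086,.126))
b=load('scene'); print(fit(b,(205,240,205,240),[.52,-.1234,1.16],.086,.126))
"
```

```text
(array([ 0.51901446, -0.12779295,  1.17645422]), np.float64(0.16018817783523664))
(array([ 0.52090803, -0.12488119,  0.75626729]), np.float64(0.663840830449827))
(array([ 0.51821486, -0.12515481,  0.94399166]), np.float64(0.5215686274509804))
```

```bash
python3 -c "
from h import *
w=load('wrist'); f=w['frame']
m=redmask(w,(270,330,155,215)); print(m.sum(), cv2.boundingRect(cv2.findNonZero(m)))
d=((f[...,1]>100)&(f[...,2]>120)).astype(np.uint8); d[m==0]=0
ys,xs=np.nonzero(d); print(len(xs),xs.mean(),ys.mean(),at_z(w,(xs.mean(),ys.mean()),.126))
c=cv2.resize(f[150:215,265:335],(560,520),interpolation=cv2.INTER_NEAREST)
pts=proj(w,box(.519,-.1278,1.176,.086,.126)); 
for p in pts: cv2.circle(c,tuple(int(v) for v in ((p-[265,150])*8+4)),3,(0,255,0),-1)
cv2.imwrite('pics/crop2.png',c)
"
```

```text
1092 (280, 168, 34, 37)
121 297.0413223140496 188.93388429752065 [[ 0.51983999 -0.12747874  0.126     ]]
```

View pics/crop2.png

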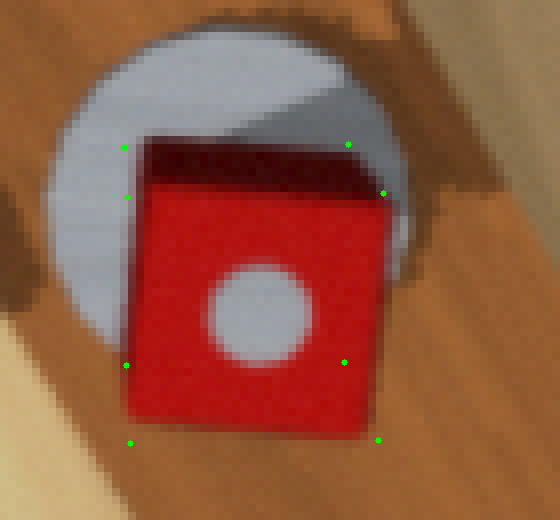

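The top face shows clearly, with corners in the crop at (150,185), (392,202), (368,438) and (127,420). I'll use those directly.

```bash
python3 -c "
from h import *
w=load('wrist'); c=np.array([(150,185),(392,202),(368,438),(127,420)])/8-.5+[265,150]
P=at_z(w,c,.126); print(P,P.mean(0)); e=np.roll(P,-1,0)-P; print(np.hypot(e[:,0],e[:,1]),np.degrees(np.arctan2(e[:,1],e[:,0]))%90)
# flange circle centre (underside rack z .05, top .056)
F=np.array([(228,25),(48,180),(120,350),(408,200),(350,75)])/8-.5+[265,150]; Q=at_z(w,F,.056)
A=np.c_[2*Q[:,:2],np.ones(5)]; s=np.linalg.lstsq(A,(Q[:,:2]**2).sum(1),rcond=None)[0]; print(s[:2],np.sqrt(s[2]+s[:2]@s[:2]))
go([.5195,-.1275,.2],np.radians(61.5))
a=load('top'); C=np.array([(628,118),(660,223),(555,260),(520,155)])-[400,0]; C=C/8-.5+[205,203]; H=at_z(a,C,.112); print('hub',H.mean(0),[np.degrees(np.arctan2(*(H[i]-H[i+2])[[1,0]]))for i in(0,1)])
"
```

```text
[[ 0.51388281 -0.10784295  0.126     ]
 [ 0.53922517 -0.12102203  0.126     ]
 [ 0.52605722 -0.14669361  0.126     ]
 [ 0.50015369 -0.13301262  0.126     ]] [ 0.51982972 -0.1271428   0.126     ]
[0.02856437 0.02885177 0.0292944  0.02867056] [62.52369519 62.84495518 62.15915697 61.38917768]
[ 0.5198019 -0.1266471] 0.02657397674991145
t 1.48 pos [ 0.4971 -0.1313  0.2795] rot [-3.1406e+00  2.0000e-04  1.1593e+00] F [-0.1 -1.   0. ] open 0.085 gf 0.0
row [0.0416 0.0637 0.265 ] [-0.0003  0.0001  0.0273]
hub [0.53677465 0.13780917 0.112     ] [np.float64(-28.40063436187709), np.float64(-117.39318324824666)]
```

send_rows(moves=[[0.044, 0.064, 0.1, 0, 0, 0.0235, 85], [0.044, 0.064, 0.2, 0, 0, 0.0235, 85], [0.044, 0.064, 0.3, 0, 0, 0.0235, 85], [0.044, 0.064, 0.38, 0, 0, 0.0235, 85], [0.044, 0.064, 0.45, 0, 0, 0.0235, 85], [0.044, 0.064, 0.51, 0, 0, 0.0235, 85], [0.044, 0.064, 0.55, 0, 0, 0.0235, 85], [0.044, 0.064, 0.575, 0, 0, 0.0235, 85]])

```text
t: 2.15
ee_pos: [0.519, -0.128, 0.1061]
tcp_rot: [-3.14, 0.0, 1.083]
force: [0.4, 0.3, 0.3]
opening: 0.0852
gripper_force: 0.0
```

```bash
python3 -c "
from h import *
go([.5198,-.127,.107],np.radians(62.2))"
```

```text
t 2.15 pos [ 0.519  -0.128   0.1061] rot [-3.1400e+00  3.0000e-04  1.0829e+00] F [0.4 0.3 0.3] open 0.0852 gf 0.0
row [ 0.0041  0.0007 -0.0028] [-0.0005  0.0001 -0.0009]
```

send_rows(moves=[[0.003, 0, 0, 0, 0, 0, 20], [0.003, 0, 0, 0, 0, 0, 20], [0.003, 0, 0, 0, 0, 0, 20], [0.003, 0, 0, 0, 0, 0, 20], [0.003, 0, 0, 0, 0, 0, 20], [0.003, 0, 0, 0, 0, 0, 20], [0.003, 0, 0, 0, 0, 0, 20], [0.003, 0, 0, 0, 0, 0, 20]], force=60)

```text
t: 2.82
ee_pos: [0.5208, -0.1263, 0.1086]
tcp_rot: [3.14, -0.0, 1.085]
force: [-1.8, -0.5, 5.7]
opening: 0.0296
gripper_force: 59.4
```

send_rows(moves=[[0.003, 0, -0.03, 0, 0, 0, 20], [0.003, 0, -0.1, 0, 0, 0, 20], [0.003, 0, -0.18, 0, 0, 0, 20], [0.003, 0, -0.26, 0, 0, 0, 20], [0.003, 0, -0.34, 0, 0, 0, 20], [0.003, 0, -0.42, 0, 0, 0, 20], [0.003, 0, -0.46, 0, 0, 0, 20], [0.003, 0, -0.46, 0, 0, 0, 20]])

```text
t: 3.48
ee_pos: [0.5215, -0.1256, 0.2485]
tcp_rot: [3.137, -0.001, 1.085]
force: [0.0, 0.3, -2.0]
opening: 0.0294
gripper_force: 59.9
```

```bash
python3 -c "
from h import *
go([.5,.06,.26],np.radians(62.2))"
```

```text
t 3.48 pos [ 0.5215 -0.1256  0.2485] rot [ 3.1373e+00 -6.0000e-04  1.0849e+00] F [ 0.   0.3 -2. ] open 0.0294 gf 59.93109047412872
row [ 0.5135 -0.352  -0.0394] [ 0.0014 -0.0002 -0.0002]
```

send_rows(moves=[[0.08, -0.05, -0.03, 0, 0, 0, 20], [0.2, -0.13, -0.03, 0, 0, 0, 20], [0.32, -0.21, -0.03, 0, 0, 0, 20], [0.43, -0.29, -0.03, 0, 0, 0, 20], [0.5, -0.34, -0.03, 0, 0, 0, 20], [0.54, -0.37, -0.03, 0, 0, 0, 20], [0.54, -0.37, -0.03, 0, 0, 0, 20], [0.54, -0.37, -0.03, 0, 0, 0, 20]])

```text
t: 4.15
ee_pos: [0.4978, 0.0704, 0.2534]
tcp_rot: [-3.14, 0.001, 1.087]
force: [-0.4, -1.2, -3.1]
opening: 0.0292
gripper_force: 59.9
```

```bash
python3 -c "
from h import *
w=grab('wrist','pics/w2.png')
go([.5368,.1378,.26],np.radians(62.2))
print(proj(w,[.5368,.1378,.112]))"
```

```text
t 4.2 pos [0.4981 0.0696 0.2535] rot [-3.1405e+00  7.0000e-04  1.0854e+00] F [-0.5 -1.  -1.7] open 0.0292 gf 59.93436634540558
row [ 0.2612  0.0081 -0.0218] [-0.0003  0.0002 -0.    ]
[[280.63860856 115.39771198]]
```

View pics/w2.png

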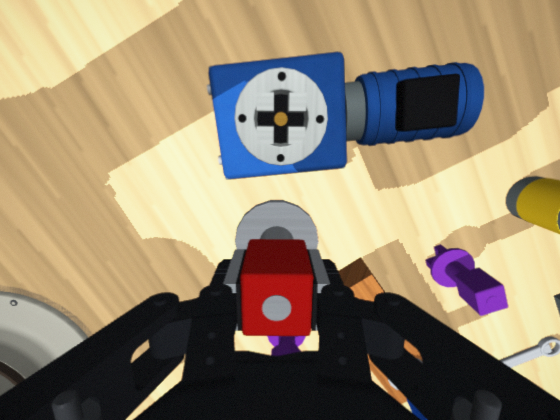

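In this view the hub face is centred near (281,117), with dots at about (282,76), (320,119), (280,157) and (242,118). The key is held square in the fingers, with the head at (277,287). Next I'll refine the dot centroids and measure the held head's yaw and offset.

```bash
cat >> h.py <<'E'
def hub(d,guess,r=9):
    g=cv2.cvtColor(d["frame"],cv2.COLOR_BGR2GRAY).astype(float); c=[]
    for x,y in guess:
        s=g[y-r:y+r+1,x-r:x+r+1]; wt=np.clip(110-s,0,None); n,l,st,_=cv2.connectedComponentsWithStats((wt>0).astype(np.uint8)); i=l[r,r] or 1
        wt=wt*(l==i); Y,X=np.mgrid[y-r:y+r+1,x-r:x+r+1]; c.append(((wt*X).sum()/wt.sum(),(wt*Y).sum()/wt.sum()))
    P=at_z(d,c,.112); v=P[:2]-P[2:]
    print(np.round(c,1).tolist(),P.mean(0).round(4),"yaw",(np.degrees(np.arctan2(v[:,1],v[:,0]))%90).round(2),np.linalg.norm(v,axis=1).round(4))
E
python3 -c "
from h import *
w=load('wrist'); hub(w,[(282,76),(320,119),(280,157),(242,118)])
f=w['frame']
m=((f[...,2]>130)&(f[...,1]<60)).astype(np.uint8); m[:265]=0; m[345:]=0; m[:,:225]=0;m[:,330:]=0
ys,xs=np.nonzero(m); print(xs.min(),xs.max(),ys.min(),ys.max())
for y in (285,305,325): q=np.nonzero(m[y])[0]; print(y,q.min(),q.max())
for x in (250,290,303): q=np.nonzero(m[:,x])[0]; print(x,q.min(),q.max())
d=((f[...,1]>110)&(f[...,0]>110)).astype(np.uint8); d[:292]=0; d[324:]=0; d[:,:258]=0; d[:,296:]=0
ys,xs=np.nonzero(d); z=.2535+.02; print(len(xs),xs.mean(),ys.mean(),at_z(w,(xs.mean(),ys.mean()),z))
"
```

```text
[[281.2, 75.8], [319.4, 118.7], [280.0, 157.5], [241.8, 117.8]] [0.5357 0.1358 0.112 ] yaw [61.68 61.71] [0.0663 0.0663]
242 312 274 344
285 242 311
305 243 310
325 243 310
250 274 334
290 274 335
303 275 337
567 276.1816578483245 307.7425044091711 [[0.49760757 0.07089674 0.2735    ]]
```

send_rows(moves=[[0.08, 0.01, 0, 0, 0, 0.003, 20], [0.17, 0.01, 0.02, 0, 0, 0.003, 20], [0.23, 0.01, 0.06, 0, 0, 0.003, 20], [0.252, 0.01, 0.1, 0, 0, 0.003, 20], [0.252, 0.01, 0.128, 0, 0, 0.003, 20], [0.252, 0.01, 0.128, 0, 0, 0.003, 20], [0.252, 0.01, 0.128, 0, 0, 0.003, 20], [0.252, 0.01, 0.128, 0, 0, 0.003, 20]])

```text
t: 4.87
ee_pos: [0.5362, 0.1342, 0.2167]
tcp_rot: [3.141, -0.0, 1.074]
force: [-0.3, -0.5, -1.8]
opening: 0.0294
gripper_force: 59.9
```

```bash
python3 -c "
from h import *
w=grab('wrist','pics/w3.png'); grab('scene')
go([.536,.1352,.19],np.radians(61.7))
b=load('scene');c=cv2.resize(b['frame'][110:230,220:360],(700,600),interpolation=cv2.INTER_CUBIC)
cv2.imwrite('pics/s3.png',c)"
```

```text
t 4.97 pos [0.5364 0.1345 0.217 ] rot [ 3.1406e+00 -7.0000e-04  1.0745e+00] F [-0.7  0.1 -2.8] open 0.0293 gf 59.942559599876404
row [ 0.0014 -0.0023  0.09  ] [ 0.0003 -0.0002 -0.0007]
```

View pics/w3.png

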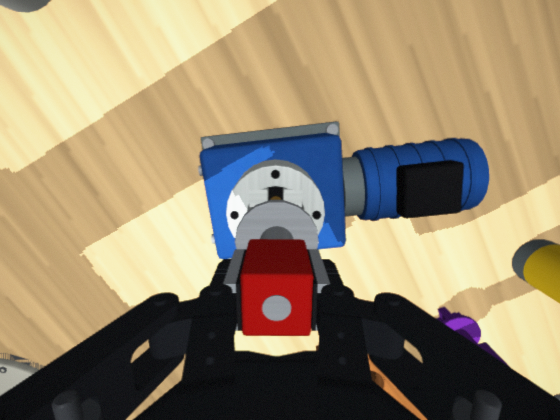

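View pics/s3.png

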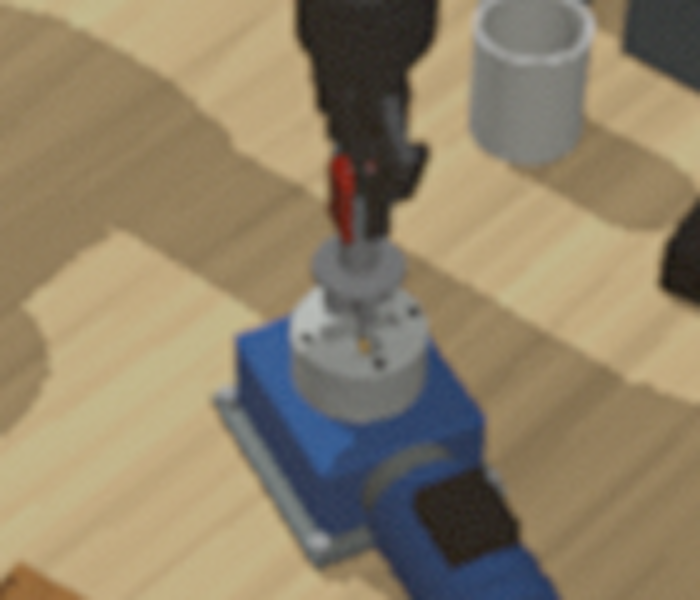

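The hub's left, right and top dots are at about (235,215), (317,215) and (275,174), and the key flange sits directly below them, covering the rest. The scene crop shows the key upright over the slots. I'll check the relative offset.

```bash
python3 -c "
from h import *
w=load('wrist'); f=w['frame']
hub(w,[(235,215),(317,215),(317,215),(235,215)]); hub(w,[(275,174)]*4)
d=((f[...,1]>110)&(f[...,0]>110)).astype(np.uint8); d[:292]=0; d[324:]=0; d[:,:258]=0; d[:,296:]=0
ys,xs=np.nonzero(d)
for z in (.234,.237): print(at_z(w,(xs.mean(),ys.mean()),z))
F=np.array([(236,232),(240,219),(249,209),(262,203),(277,201),(292,203),(305,209),(314,219),(318,231)])
for z in (.164,.167):
  Q=at_z(w,F,z)
  A=np.c_[2*Q[:,:2],np.ones(len(Q))]; s=np.linalg.lstsq(A,(Q[:,:2]**2).sum(1),rcond=None)[0]; print(s[:2],np.sqrt(s[2]+s[:2]@s[:2]))
"
```

```text
[[234.0, 214.6], [316.2, 214.5], [316.2, 214.5], [234.0, 214.6]] [0.5356 0.1356 0.112 ] yaw [61.68 61.68] [0.0664 0.0664]
[[274.9, 173.8], [274.9, 173.8], [274.9, 173.8], [274.9, 173.8]] [0.5513 0.1648 0.112 ] yaw [0. 0.] [0. 0.]
[[0.53502858 0.13293875 0.234     ]]
[[0.53601043 0.13476097 0.237     ]]
[0.53598637 0.13344341] 0.02719957004216661
[0.53656378 0.13453661] 0.026738677266636025
```

send_rows(moves=[[0.002, -0.0033, 0, 0, 0, -0.0008, 20], [0.002, -0.0033, 0.02, 0, 0, -0.0008, 20], [0.002, -0.0033, 0.04, 0, 0, -0.0008, 20], [0.002, -0.0033, 0.055, 0, 0, -0.0008, 20], [0.002, -0.0033, 0.07, 0, 0, -0.0008, 20], [0.002, -0.0033, 0.08, 0, 0, -0.0008, 20], [0.002, -0.0033, 0.09, 0, 0, -0.0008, 20], [0.002, -0.0033, 0.1, 0, 0, -0.0008, 20]])

```text
t: 5.63
ee_pos: [0.5357, 0.1362, 0.1858]
tcp_rot: [-3.141, -0.0, 1.078]
force: [0.6, 0.1, -2.5]
opening: 0.0294
gripper_force: 59.9
```

No contact force, so the foot is entering the slots. I'll continue down against the spring with a firmer grip.

send_rows(moves=[[0, 0, 0.01, 0, 0, 0, 20], [0, 0, 0.02, 0, 0, 0, 20], [0, 0, 0.03, 0, 0, 0, 20], [0, 0, 0.036, 0, 0, 0, 20], [0, 0, 0.042, 0, 0, 0, 20], [0, 0, 0.048, 0, 0, 0, 20], [0, 0, 0.052, 0, 0, 0, 20], [0, 0, 0.052, 0, 0, 0, 20]], force=100)

```text
t: 6.3
ee_pos: [0.5358, 0.1362, 0.171]
tcp_rot: [3.141, -0.001, 1.078]
force: [-2.5, -0.4, 9.9]
opening: 0.0288
gripper_force: 100.0
```

send_rows(moves=[[0, 0, 0.004, 0, 0, 0, 20], [0, 0, 0.006, 0, 0, 0, 20], [0, 0, 0.008, 0, 0, 0, 20], [0, 0, 0.008, 0, 0, 0, 20]])

```text
t: 6.63
ee_pos: [0.5359, 0.1363, 0.1705]
tcp_rot: [3.14, -0.001, 1.078]
force: [-11.9, -1.1, 30.1]
opening: 0.0285
gripper_force: 103.0
```

send_rows(moves=[[-0.001, -0.002, 0, 0, 0, 0, 20], [-0.001, -0.002, 0, 0, 0, 0, 20], [-0.001, -0.002, 0, 0, 0, 0, 20], [-0.001, -0.002, 0, 0, 0, 0, 20]])

```text
t: 6.97
ee_pos: [0.5358, 0.1362, 0.1705]
tcp_rot: [3.139, -0.002, 1.078]
force: [-6.0, -1.3, 26.9]
opening: 0.0291
gripper_force: 102.3
```

```bash
python3 -c "
from h import *
w=grab('wrist'); b=grab('scene'); go([.536,.1352,.17],np.radians(61.7))
f=w['frame']
d=((f[...,1]>110)&(f[...,0]>110)).astype(np.uint8); d[:292]=0; d[324:]=0; d[:,:258]=0; d[:,296:]=0
ys,xs=np.nonzero(d);print(xs.mean(),ys.mean(),at_z(w,(xs.mean(),ys.mean()),.188))
c1=cv2.resize(f[150:350,190:370],(450,500),interpolation=cv2.INTER_CUBIC)
c2=cv2.resize(b['frame'][130:210,260:316],(350,500),interpolation=cv2.INTER_CUBIC)
cv2.imwrite('pics/fin.png',np.hstack([c1,c2]))"
```

```text
t 7.07 pos [0.5358 0.1363 0.1706] rot [ 3.1387e+00 -2.1000e-03  1.0779e+00] F [-4.4 -1.4 26.6] open 0.029 gf 102.28432416915894
row [-0.0028  0.0023  0.0019] [ 0.0009 -0.0007  0.0003]
276.26148409893995 307.54416961130744 [[0.53464072 0.13518497 0.188     ]]
```

View pics/fin.png

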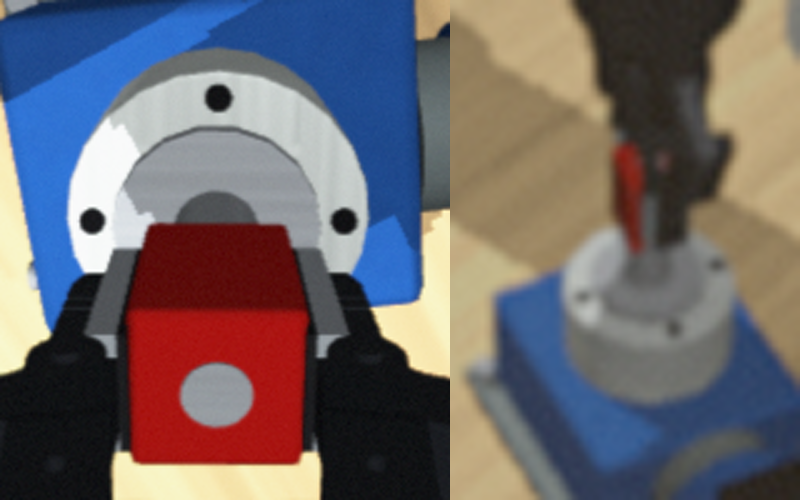

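The picture shows the flange lying flat and centred on the hub face, with the key upright. The grip hasn't slipped: the head dot is still at (276,308). The wrist force has settled at 27 N pressing down. I'm handing it in.

```bash
python3 -c "
from plant import arm,readout
print(arm.close_job())
s=readout.sense();print(s['t'],s['ee_pos'],s['force'],s['gripper_force'])"
```

```text
the job is handed in; nothing more can be done
None
the job is handed in; nothing more can be done
```

I handed the job in at about 7 s with the red key still gripped by its head and pressed fully home in the hub: flange flush, upright, about 27 N at the wrist. The hand-in returned no verdict, so I can't confirm the result; I steered clear of the other loose things but didn't re-measure where they stand.

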